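Refit the gas-ring knob and hold it pressed

ROBOT

A 7-joint arm with a two-finger parallel gripper is mounted at the origin on the work surface. World frame = base frame: x ahead of the robot, y to its left, z up, the work surface at z = 0. Lengths are in m, angles in rad, forces in N, time in s.
With the tool pointing down it reaches from about 0.425 to 0.95 m from the base axis. Payload 4.7 kg.
Tool frame: the origin (TCP) lies between the finger pads; the fingertips stand 25 mm ahead of it and the grasp point (between the pads) lies 6 mm ahead of it; z points along the fingers, y is the line along which they close (so a half turn about z gives the same grasp; the last joint's range is limited). The gripper opens to 85 mm and grips with 20 to 120 N. Pads are 22 mm wide; open, the fingers measure 114 mm over their backs; the gripper's body (76 mm by 85 mm) begins 54 mm behind the grasp point. The pads swing forward as they close: fully open they stand 13 mm farther back than shut.
Start: joints at [-1.201, 0.469, -0.049, 1.532, 0.024, 1.141, -0.082], TCP at [0.262, 0.622, 0.256] pointing down, gripper open.
Joint ranges: [-2.59, 2.59], [-0.33, 1.99], [-1.39, 1.29], [0.1, 2.45], [-1.04, 4.18], [0.21, 1.99], [-2.66, 2.66]. Speed limits (rad/s): [2.57, 2.57, 3.14, 3.14, 3.14, 3.14, 3.14].

INTERFACE

Orientations are given as a 3x3 rotation matrix whose columns are the frame's x, y, z axes.
In Python, from rig import * gives the robot as it stands. Calls block until the motion is done:
- movep(position, orientation): joint-space move of the TCP to a pose.
- move_l(position, attitude=None, feed=0.15, until_force=None): straight line of the TCP; attitude=None keeps the orientation; feed is the mean speed in m/s. With until_force (N) it stops when the force on the tool has changed by that much, and returns True; else False.
- move_joints(angles): joint-space move.
- command_gripper(opening, newtons=None): finger opening in m; newtons is the grip in N (None keeps the last); returns when the fingers have stopped.
- sleep(seconds).
- inverse_kinematics(position, orientation): joint angles nearest the present ones, or None.
- sense(): the state.
- camera(name): name is "scene" or "top" or "wrist"; returns (picture, depth): 480x640x3 uint8, red, green, blue; 480x640 float32, m along the optical axis (not along the pixel's ray), 0 where there is no reading.
- camera_params(name): a dict with "K" (3x3 intrinsics, pixels), "dist" ([k1, k2, p1, p2, k3] as OpenCV has them; the pictures are not rectified), "position" and "rotation" of the camera in the world; the wrist camera has in their place "tool_from_camera" (4x4, takes a point from camera to tool coordinates, whose origin is the TCP and whose axes are the flange's). Camera axes: x right, y down, z forward; pixel columns grow to the right and rows downward; lengths in m; the calibration is good to about 2 mm. A picture is of the moment at which its call begins: read the wrist's pose just before it. camera_params takes no time and is no camera call.
A pose or a line that the arm cannot do raises Unreachable and nothing moves.
- finish_job(): hands the job in; it is judged then, once.
The state is a dict: "time_s": time; "joint_pos": joint angles; "qd": joint speeds; "joint_efforts": joint torques, N m; "position": TCP position; "tcp_rot": TCP orientation; "wrist_force": force on the tool from outside, world axes, zero at the start; "ft_torque": the same for the moment, N m; "finger_gap": finger opening in m; "gripper_force": force on a finger pad.
Only numpy, scipy, OpenCV 4.12 (cv2) and the standard library are available. Lean on these libraries where they do the work, as an engineer would, in place of code of your own. Each camera call takes 0.05 s, during which the arm holds its last target. There are 200 camera calls.

TASK

The black control knob has come off the gas ring and lies on the steel counter. Pick it up, turn it so that its D-shaped bore matches the flat on the valve stem (white pointer over the orange mark), push it fully home on the stem, and then press it down against the valve's spring, nearly to the bottom, as one does to light the ring. Be gentle with the valve - never press on it with more than 40 N - leave the pan, the cutter and the ramekin where they are, and finish while still holding the knob in the gripper and pressed down: do not let go.

Things in the scene. Friction and masses are not known exactly. Their poses are not given: they have to be found in the camera images.
- knob: loose black knob, 40 to 85 g, lying bore down. Round skirt 54 mm across, 12 mm high; on it a bar grip 50 mm long (along x), 20 mm wide, 12 to 40 mm above the underside. Origin: centre of the underside, z up. White pointer line on the bar, from the middle to its +x end. Underside: D-shaped bore 22 mm deep, 13.4 mm across, its flat 3.2 mm from the axis on the +x (pointer) side
- knob_seat (a point): the closed upper end of the knob's bore: on the knob's axis, 22 mm above its underside; axes as the knob's. It meets stem_tip when the knob is fully home
- stem_tip (a point): centre of the top of the upright brass valve stem, z up. D section: 12 mm across, its flat 2.5 mm from the axis facing this frame's +x; the top 4 mm taper in by 2 mm. The tip is 32 mm above the panel, which is 75 mm above the counter. The stem cannot turn, it only slides down. Knob home and stem released: knob's underside 10 mm above the panel
- stem (a joint): how far the stem is pressed down, in m: 0 released, 0.008 at its stop. The spring resists with 4 N at the start of the travel, rising evenly to about 10.5 N at the stop
- valve: the fixed valve on the panel, the stem included: a flat steel collar 60 mm in diameter, with an orange mark on it, 14 to 27 mm from the axis, on the side to which the stem's flat faces (+x of this frame). Origin: on the stem's axis at the panel's top; z up
- stove: fixed steel gas ring, 270 mm (x) by 360 mm (y), 75 mm high; origin: centre of the underside. The valve stands in its black front strip, 90 mm to -x and 120 mm to -y of the centre in its own frame. The pan support (top 100 mm above the counter) covers -58 to +128 mm in x and -38 to +148 mm in y
- pan: bystander: steel pan 140 mm in diameter and 60 mm high, standing in the middle of the pan support (rim 160 mm above the counter), with two black side loops turned away from the valve; origin: centre of its underside
- cutter: bystander: yellow plastic ring-shaped pastry cutter, 60 mm in diameter, 30 mm high, on the counter; origin: centre of its underside
- ramekin: bystander: white ceramic ramekin, 72 mm in diameter, 42 mm high, on the counter; origin: centre of its underside
There are look-alikes about, which are no part of the job. There is more than one size of the knob; the one meant has the size given above.

How it is judged:
At the end, for the whole second after the job is handed in: knob home on the stem (bore end within 4 mm of the stem's tip, upright within 0.15 rad, x axes within 0.3 rad), stem pressed down more than 5 of its 8 mm, knob pressing on the valve with more than 5 N, fingers still on the knob (distance between knob_seat and stem_tip below 0.004 m and angle between the x axis of knob and the x axis of stem_tip, either way round below 0.3 rad and angle between knob's own z axis and vertical below 0.15 rad and value of joint stem above 0.005 m and contact force between knob and valve above 5 N and contact force between the fingers and knob above 2 N); the arm keeps its last pose, push and grip.
It fails at once if the knob, the gripper or the arm presses on the valve with more than 40 N (contact force between any of knob, the arm, the fingers and valve above 40 N).
It fails at once if the pan is moved by more than 30 mm (distance of pan from where it was at the start of the episode above 0.03 m).
It fails at once if the cutter is moved by more than 30 mm (distance of cutter from where it was at the start of the episode above 0.03 m).
It fails at once if the ramekin is moved by more than 30 mm (distance of ramekin from where it was at the start of the episode above 0.03 m).
It also fails if it takes over 42 s, if anything falls off the work surface, if the arm or the gripper's body presses on something with over 40 N, if the wrist force passes 120 N, or if a joint passes its speed limit or range.

## Working session

There is one attempt and no reset: what is moved stays moved. The work goes in short steps, each a Python script; the robot and the scene stay as the last script left them, time stands still between calls to the robot, and variables do not carry over. Pictures are saved under pics/ and viewed, at most 10 in all, crops included, and the job is handed in when it is done.

```bash
mkdir -p pics; ls
cat > h.py <<'E'
from rig import *
import numpy as np, cv2
def save(n,a): cv2.imwrite(f"pics/{n}.png",cv2.cvtColor(a,cv2.COLOR_RGB2BGR))
def campose(name):
    P=camera_params(name)
    if name!="wrist": return P,np.array(P["position"]),np.array(P["rotation"])
    s=sense();T=np.array(P["tool_from_camera"]);R=np.array(s["tcp_rot"])
    return P,np.array(s["position"])+R@T[:3,3],R@T[:3,:3]
def ray(P,R,px):
    u=cv2.undistortPoints(np.array(px,float).reshape(-1,1,2),np.array(P["K"]),np.array(P["dist"]))[:,0]
    return np.c_[u,np.ones(len(u))]@R.T
def plane(P,c,R,px,z):
    d=ray(P,R,px); return c+d*((z-c[2])/d[:,2:3])
def tri(c1,d1,c2,d2):
    A=np.c_[d1,-d2];s=np.linalg.lstsq(A,c2-c1,rcond=None)[0]
    a=c1+s[0]*d1;b=c2+s[1]*d2;return (a+b)/2,np.linalg.norm(a-b)
E
python3 - <<'E'
from h import *
for n in("top","scene"):
    P,c,R=campose(n);im,d=camera(n);save(n+"0",im);np.savez(f"{n}0.npz",im=im,d=d)
    print(n,c,R.round(3).tolist(),np.array(P["K"]).round(1).tolist())
print(sense()["time_s"])
E
```

```text
pics
top [ 0.40428045 -0.01768583  1.17257648] [[0.002, -0.995, 0.1], [-1.0, -0.003, -0.012], [0.012, -0.1, -0.995]] [[564.2, 0.0, 324.3], [0.0, 564.2, 248.2], [0.0, 0.0, 1.0]]
scene [ 0.94492784 -0.51013408  1.06525746] [[0.786, 0.514, -0.345], [0.619, -0.662, 0.423], [-0.011, -0.546, -0.838]] [[505.9, 0.0, 312.5], [0.0, 505.9, 234.4], [0.0, 0.0, 1.0]]
0.1
```

View pics/top0.png

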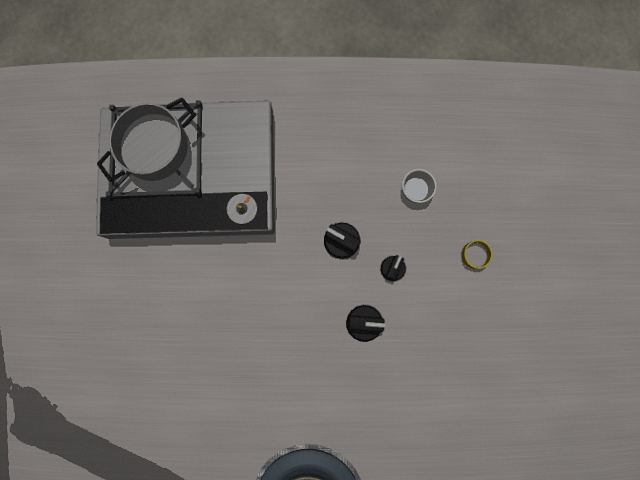

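View pics/scene0.png

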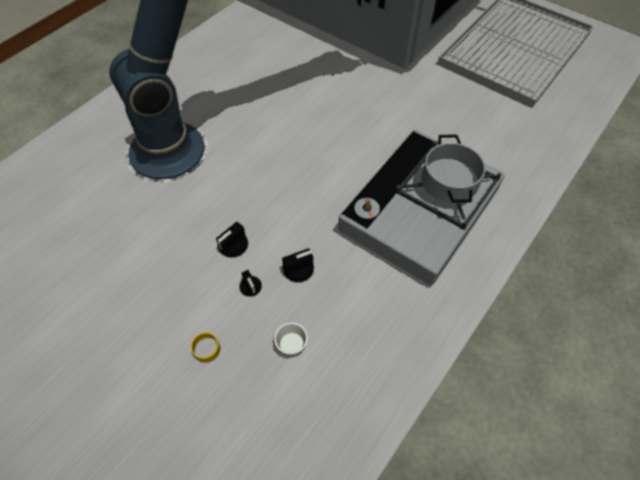

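Top view: knobs at (342,240), (365,323) and (393,268). The first two are about 37 px (about 76 mm) across. The third is about 25 px (about 52 mm), so it fits the 54 mm skirt. The stem is at about (242,208) with the orange mark to its upper right. The ramekin is at (419,188) and the cutter at (477,255). I'll measure these and enlarge the crop.

Run:
```python
from h import *
D={}
for n,ks in(("top",[(342,240),(365,323),(393,268)]),("scene",[(297,264),(232,239),(250,285)])):
    im=np.load(n+"0.npz")["im"];P,c,R=campose(n)
    m=(im.max(2)<60).astype(np.uint8)
    m=cv2.morphologyEx(m,cv2.MORPH_CLOSE,np.ones((5,5)))
    cs,_=cv2.findContours(m,cv2.RETR_EXTERNAL,cv2.CHAIN_APPROX_NONE)
    for k in ks:
        for q in cs:
            if cv2.pointPolygonTest(q,k,False)>=0:
                (x,y),r=cv2.minEnclosingCircle(q)
                p=plane(P,c,R,[(x,y),(x+r,y)],0.012);print(n,k,(round(x,1),round(y,1)),round(r,1),p[0].round(3),"dia mm",2000*np.linalg.norm(p[1]-p[0]))
    # orange & pointer
    h=cv2.cvtColor(im,cv2.COLOR_RGB2HSV)
    o=(cv2.inRange(h,(3,110,120),(16,255,255)))
    _,_,st,ce=cv2.connectedComponentsWithStats(o)
    for s,e in zip(st[1:],ce[1:]):
        if s[4]>8: print(n,"orange",e.round(1),s[4],plane(P,c,R,[e],.076).round(3));D[n]=(c,ray(P,R,[e])[0])
print(tri(*D["top"],*D["scene"]) if len(D)==2 else D)
t=np.load("top0.npz")["im"];a=cv2.resize(t[235:300,360:425],(400,400),interpolation=cv2.INTER_CUBIC);b=cv2.resize(t[180:235,215:270],(400,400),interpolation=cv2.INTER_CUBIC)
save("crop",np.hstack([a,b]))
```

```text
top (342, 240) (341.0, 240.2) 19.0 [ 0.538 -0.066  0.012] dia mm 79.05804477738612
top (365, 323) (364.9, 323.1) 19.1 [ 0.367 -0.115  0.012] dia mm 78.55719881720795
top (393, 268) (393.6, 267.8) 13.6 [ 0.481 -0.175  0.012] dia mm 56.88269061252878
top orange [246.8 199.3] 19 [[0.611 0.123 0.076]]
scene (297, 264) (297.7, 263.5) 17.8 [ 0.535 -0.065  0.012] dia mm 85.47413384578215
scene (232, 239) (231.5, 239.0) 17.6 [ 0.362 -0.112  0.012] dia mm 87.32229379754773
scene (250, 285) (249.2, 282.9) 12.7 [ 0.478 -0.176  0.012] dia mm 59.39331675985978
scene orange [370.1 213.7] 11 [[0.61  0.12  0.076]]
(array([0.61070369, 0.12221702, 0.07490272]), np.float64(0.0025105633287543614))
```

View pics/crop.png

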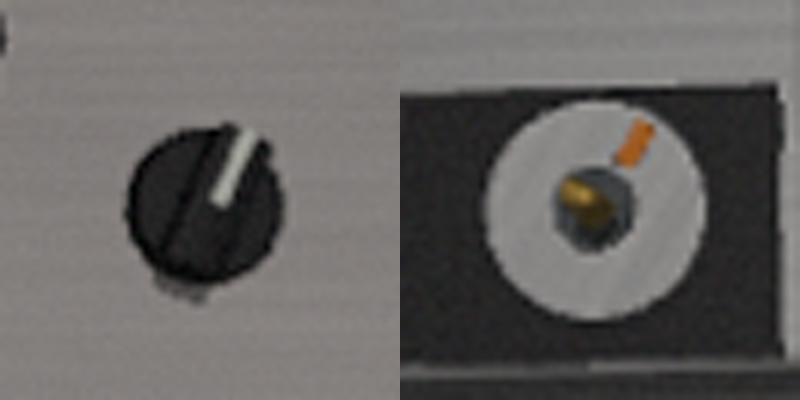

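The crop confirms it: the 57 mm knob at top (393,268) is the one meant. Its pointer is at about -22° and the orange mark at about -30°. Next is a close look at both with the wrist camera.

```bash
cat >> h.py <<'E'
def att(th): return np.array([[np.cos(th),np.sin(th),0],[np.sin(th),-np.cos(th),0],[0,0,-1]])
E
python3 - <<'E'
from h import *
P=camera_params("wrist");T=np.array(P["tool_from_camera"]);print(T.round(3).tolist(),np.array(P["K"]).round(0).tolist())
th=np.radians(-22)
for k in (0,np.pi):
    A=att(th+k)
    for p in ([.481,-.176,.2],[.58,.133,.2]): q=inverse_kinematics(p,A);print(k,None if q is None else np.round(q,2))
A=att(th+np.pi)if False else att(th)
s=sense();print(np.round(s["tcp_rot"],2).tolist())
E
```

```text
[[-0.0, -0.96, -0.28, 0.071], [1.0, -0.0, 0.001, 0.0], [-0.001, -0.28, 0.96, -0.116], [0.0, 0.0, 0.0, 1.0]] [[388.0, 0.0, 318.0], [0.0, 388.0, 235.0], [0.0, 0.0, 1.0]]
0 [-0.53  0.4   1.02  2.02 -0.42  0.95 -1.24]
0 [-0.82  0.46  0.72  1.82 -0.36  0.99 -1.91]
3.141592653589793 [-0.33  0.32  0.74  2.01 -0.27  0.91  1.74]
3.141592653589793 [-0.46  0.39  0.22  1.8  -0.1   0.96  0.98]
[[-0.92, 0.39, -0.0], [0.39, 0.92, -0.0], [-0.0, -0.0, -1.0]]
```

Run:
```python
from h import *
A=att(np.radians(158))
def shot(n):
    P,c,R=campose("wrist");im,d=camera("wrist");save(n,im);np.savez(n+".npz",im=im,d=d,c=c,R=R);return im
v=np.array([.593,.132,.23])
movep(v+[-.03,-.01,0],A);sleep(.3);a=shot("v1");move_l(v+[.03,.02,0],A,feed=.2);sleep(.3);shot("v2")
k=np.array([.481,-.176,.16])
movep(k+[-.03,-.01,0],A);sleep(.3);b=shot("k1");move_l(k+[.025,.02,0],A,feed=.2);sleep(.3);shot("k2")
save("vk",cv2.resize(np.hstack([a,b]),(800,300),interpolation=cv2.INTER_AREA));print(sense()["time_s"])
```

```text
5.9833
```

View pics/vk.png

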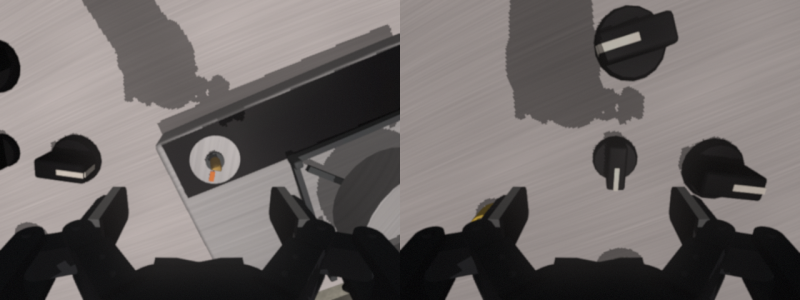

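Run:
```python
from h import *
P=camera_params("wrist")
L={n:np.load(n+".npz") for n in("v1","v2","k1","k2")}
def near(m,z,target,mina=15):
    n,l,st,ce=cv2.connectedComponentsWithStats(m)
    best=min((i for i in range(1,n) if st[i,4]>=mina),key=lambda i:np.linalg.norm(plane(P,z["c"],z["R"],[ce[i]],target[2])[0]-target))
    return (l==best).astype(np.uint8),ce[best],st[best]
tiles=[]
res={}
for n,z in L.items():
    im=z["im"];h=cv2.cvtColor(im,cv2.COLOR_RGB2HSV)
    t=np.array([.593,.132,.075] if n[0]=="v" else [.481,-.176,.04])
    if n[0]=="v":
        m,ce,st=near(cv2.inRange(h,(3,130,120),(14,255,255)),z,t)
        res[n]=(ce,); print(n,"orange",ce.round(1),st,plane(P,z["c"],z["R"],[ce],.0755).round(4))
        g=cv2.inRange(h,(0,0,110),(180,60,255)); m2,ce2,st2=near(g,z,t,400)
        cn=max(cv2.findContours(m2,cv2.RETR_EXTERNAL,cv2.CHAIN_APPROX_NONE)[0],key=len)
        e=cv2.fitEllipse(cv2.convexHull(cn));
        pts=plane(P,z["c"],z["R"],cv2.convexHull(cn)[:,0].astype(float),.0755)
        (cx,cy),r=cv2.minEnclosingCircle((pts[:,:2]*1000).astype(np.float32));print(" collar",np.round(e[0],1),np.round(e[1],1),"world",round(cx,1),round(cy,1),"r",round(r,1));res[n]+=(np.array(e[0]),)
    else:
        m,ce,st=near(cv2.inRange(h,(0,0,120),(180,60,255)),z,t)
        # ends of pointer line
        r=cv2.minAreaRect(np.argwhere(m)[:,::-1].astype(np.float32));b=cv2.boxPoints(r)
        b=b[np.argsort(b[:,1])];e1,e2=b[:2].mean(0),b[2:].mean(0)
        res[n]=(e1,e2);w=plane(P,z["c"],z["R"],[e1,e2],.04);d=w[1]-w[0]
        print(n,"ptr",e1.round(1),e2.round(1),st,w.round(4).tolist(),"len",np.linalg.norm(d),"ang",np.degrees(np.arctan2(d[1],d[0])))
    px=cv2.projectPoints(((t-z["c"])@z["R"]).reshape(1,3),np.zeros(3),np.zeros(3),np.array(P["K"]),np.array(P["dist"]))[0].ravel().round().astype(int)
    u,v=px;tiles.append(cv2.resize(im[v-50:v+50,u-66:u+67],(400,300),interpolation=cv2.INTER_CUBIC));print(n,"crop origin",u-66,v-50)
for a,b in(("v1","v2"),("k1","k2")):
    for i in(0,1):
        f=lambda n:(L[n]["c"],ray(P,L[n]["R"],[res[n][i]])[0]);p,e=tri(*f(a),*f(b));print(a,i,p.round(4),"miss",round(e,4))
save("tiles",np.vstack([np.hstack(tiles[:2]),np.hstack(tiles[2:])]))
```

```text
v1 orange [338.8 281.8] [335 274   9  16 102] [[0.6108 0.1211 0.0755]]
 collar [343.4 255. ] [77.  81.5] world 593.0 131.7 r 30.2
v1 crop origin 278 206
v2 orange [271.4 224.5] [268 217   8  17 118] [[0.6105 0.1211 0.0755]]
 collar [275.2 200.6] [73.6 82.6] world 594.7 131.1 r 29.9
v2 crop origin 210 147
k1 ptr [319.5   0. ] [319.5 430. ] [     0      0    640    431 181288] [[0.3245, -0.1326, 0.04], [0.5941, -0.2408, 0.04]] len 0.29053362618919365 ang -21.867507857613003
k1 crop origin 281 223
k2 ptr [319.5   0. ] [319.5 430. ] [     0      0    640    431 181616] [[0.3784, -0.1033, 0.04], [0.6478, -0.2122, 0.04]] len 0.29057463402028993 ang -22.01540948782397
k2 crop origin 207 165
v1 0 [0.6103 0.1213 0.0764] miss 0.0001
v1 1 [0.5962 0.1302 0.0656] miss 0.0026
k1 0 [ 9.6267 -4.0746 35.7617] miss 0.0549
k1 1 [ 17.9329  -7.0792 -19.6121] miss 0.0202
```

View pics/tiles.png

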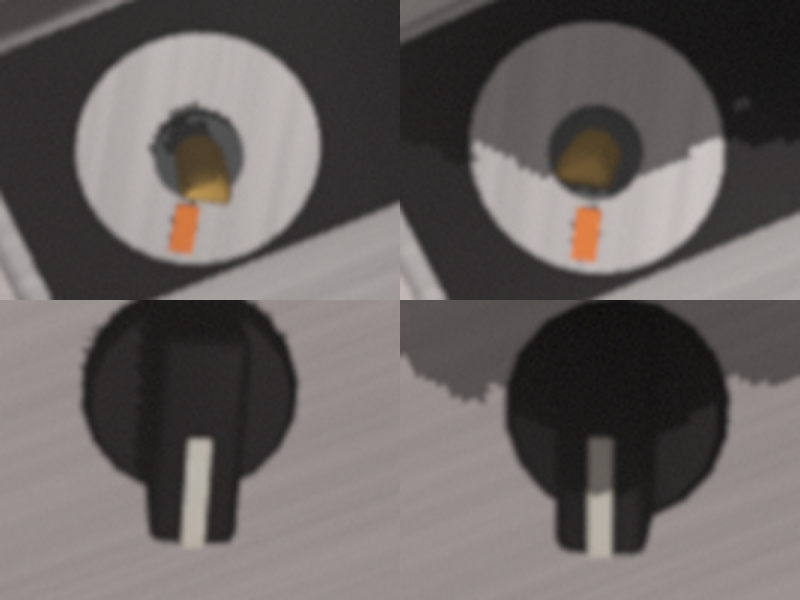

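Run:
```python
from h import *
P=camera_params("wrist");L={n:np.load(n+".npz") for n in("v1","v2","k1","k2")}
W=lambda n,px,z:plane(P,L[n]["c"],L[n]["R"],[px],z)[0]
ang=lambda d:np.degrees(np.arctan2(d[1],d[0]))
K={"k1":[(347.7,269),(345.3,305.3)],"k2":[(273.7,210.7),(273.7,250.3)]}
for i in(0,1):print("ptr",i,[x.round(4) if hasattr(x,'round') else x for x in tri(L["k1"]["c"],ray(P,L["k1"]["R"],[K["k1"][i]])[0],L["k2"]["c"],ray(P,L["k2"]["R"],[K["k2"][i]])[0])])
for n in K:
    a,b=W(n,K[n][0],.04),W(n,K[n][1],.04);print(n,a.round(4),b.round(4),np.linalg.norm(b-a).round(4),ang(b-a))
V={"v1":[(344,255.5),(338.8,281.8)],"v2":[(275.9,196),(271.4,224.5)]}
for n in V:
    a,b=W(n,V[n][0],.0755),W(n,V[n][1],.0755);print(n,a.round(4),b.round(4),np.linalg.norm(b-a).round(4),ang(b-a))
    for z in(.107,.075):
        t=np.array([a[0],a[1],z]);print(z,"proj",cv2.projectPoints(((t-L[n]["c"])@L[n]["R"]).reshape(1,3),np.zeros(3),np.zeros(3),np.array(P["K"]),np.array(P["dist"]))[0].ravel().round(1))
    # skirt circle for knob, brass mask for stem
    h=cv2.cvtColor(L[n]["im"],cv2.COLOR_RGB2HSV);u,v=map(int,V[n][0]);m=cv2.inRange(h,(14,110,30),(30,255,255))[v-30:v+30,u-25:u+25]
    p=np.argwhere(m)[:,::-1]+[u-25,v-30];print("brass",p.min(0),p.max(0),len(p))
```

```text
ptr 0 [array([ 0.4788, -0.1747,  0.0396]), np.float64(0.0001)]
ptr 1 [array([ 0.5027, -0.1854,  0.0395]), np.float64(0.0)]
k1 [ 0.4786 -0.1746  0.04  ] [ 0.5025 -0.1853  0.04  ] 0.0262 -24.145621802410812
k2 [ 0.4788 -0.1747  0.04  ] [ 0.5026 -0.1853  0.04  ] 0.026 -23.900142089899
v1 [0.5926 0.1322 0.0755] [0.6108 0.1211 0.0755] 0.0213 -31.448553612370823
0.107 proj [347.1 271.2]
0.075 proj [344.  255.3]
brass [338 252] [353 272] 244
v2 [0.5926 0.1325 0.0755] [0.6105 0.1211 0.0755] 0.0212 -32.54086841887685
0.107 proj [270.8 205.2]
0.075 proj [276.  195.9]
brass [263 191] [281 208] 258
```

Run:
```python
from h import *
A=att(np.radians(156));k=np.array([.4793,-.175,0])
command_gripper(.055,60)
movep(k+[0,0,.12],A)
print(move_l(k+[0,0,.0405],A,feed=.08,until_force=8), sense()["position"])
command_gripper(0,60);s=sense();print(s["finger_gap"],s["gripper_force"],s["wrist_force"],s["position"])
move_l(k+[0,0,.16],A,feed=.15);sleep(.2)
s=sense();print(s["finger_gap"],s["gripper_force"],s["wrist_force"],s["time_s"],s["position"])
P,c,R=campose("wrist");im,d=camera("wrist");np.savez("g1.npz",im=im,c=c,R=R);save("g1",im);save("g1c",cv2.resize(im[260:410,220:420],(800,600),interpolation=cv2.INTER_CUBIC))
```

```text
False [ 0.47968114 -0.17516551  0.04092226]
0.019180879495076554 58.99434083607048 [-0.01217772 -0.34984959  4.21155718] [ 0.47976923 -0.17514686  0.04105432]
0.01918050715709602 58.55046943528578 [ 0.32737824  0.71665072 -0.73224526] 9.4167 [ 0.47877674 -0.17487346  0.15908435]
```

View pics/g1c.png

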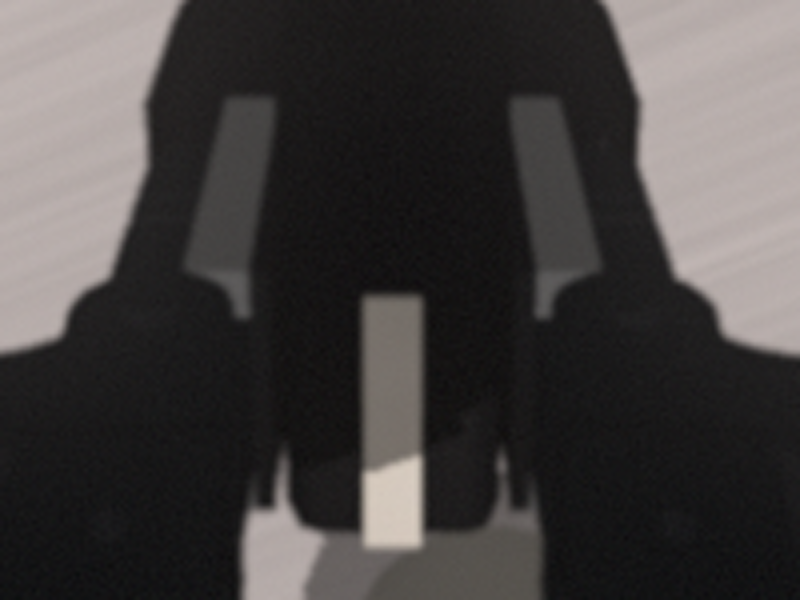

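Two checks from this view: the pointer runs straight between the pads, (318,334) to (318,397) in the full image, and the gap is 19.2 mm. So the bar is held square. I'll compute the in-hand offset, then align and lower gently.

Run:
```python
from h import *
P=camera_params("wrist");z=np.load("g1.npz");s=sense();R=np.array(s["tcp_rot"]);p0=np.array(s["position"])
w=plane(P,z["c"],z["R"],[(318,333.75),(318,397)],p0[2]-.001)
o=(w-p0)@R;print("ends in tool mm",(o*1000).round(1).tolist())
off=np.array([(o[0][0]+o[1][0]+.025)/2,0,0]);print(off)   # +x end lies at tool -x
assert abs(off[0])<.004
A=att(np.radians(148));v=np.array([.5926,.1323,0])-A@off
movep(v+[0,0,.19],A)
sleep(.3);s=sense();print(s["position"],v,s["wrist_force"],s["time_s"])
move_l(v+[0,0,.155],A,feed=.08);sleep(.2);s=sense();e=np.array(s["position"])-v;print("err",e.round(4))
hit=move_l(v+[0,0,.128],A,feed=.02,until_force=6)
s=sense();print(hit,s["position"],s["wrist_force"],s["ft_torque"],s["finger_gap"],s["time_s"])
P,c,R=campose("wrist");im,d=camera("wrist");save("p1",im)
```

```text
ends in tool mm [[1.7, 0.7, 1.0], [-24.5, 0.7, 1.0]]
[0.0011137 0.        0.       ]
[0.59358082 0.13060916 0.19007446] [0.59354448 0.13170983 0.        ] [ 0.43831691  0.52296846 -0.38664353] 11.0083
err [4.000e-04 1.000e-04 1.555e-01]
False [0.59297973 0.13150292 0.12780036] [-4.53815333 -1.54087415  1.95722486] [-0.29572029  1.05209063  0.05460166] 0.01871672223901371 13.2917
```

Run:
```python
from h import *
v=np.array([.5931,.1315,0]);A=att(np.radians(148))
for zt in(.126,.124,.122,.1205,.1195,.1185):
    hit=move_l([v[0],v[1],zt],A,feed=.015,until_force=15);sleep(.15)
    s=sense();f=np.array(s["wrist_force"]);print(zt,hit,np.round(s["position"],4),f.round(1),round(s["finger_gap"],4),round(s["gripper_force"]),round(s["time_s"],1))
    if hit or f[2]>16: break
P,c,R=campose("wrist");im,d=camera("wrist");np.savez("p2.npz",im=im,c=c,R=R);t,_=camera("scene")
save("p2",np.hstack([cv2.resize(im[230:430,200:440],(400,333)),cv2.resize(t[170:253,320:420],(400,333),interpolation=cv2.INTER_CUBIC)]))
```

```text
0.126 False [0.5929 0.1315 0.1263] [-5.2 -0.7  4.3] 0.019 59 13.8
0.124 False [0.593  0.1315 0.1245] [-5.  -1.6  4.4] 0.0188 59 14.2
0.122 False [0.593  0.1315 0.1227] [-5.9 -1.9  5.5] 0.0189 59 14.6
0.1205 False [0.593  0.1315 0.1214] [-6.4 -1.4  6.7] 0.0188 60 15.0
0.1195 False [0.593  0.1315 0.1205] [-7.  -1.3  8.3] 0.0189 60 15.4
0.1185 False [0.593  0.1315 0.1196] [-6.5 -2.3  9. ] 0.0189 60 15.8
```

View pics/p2.png

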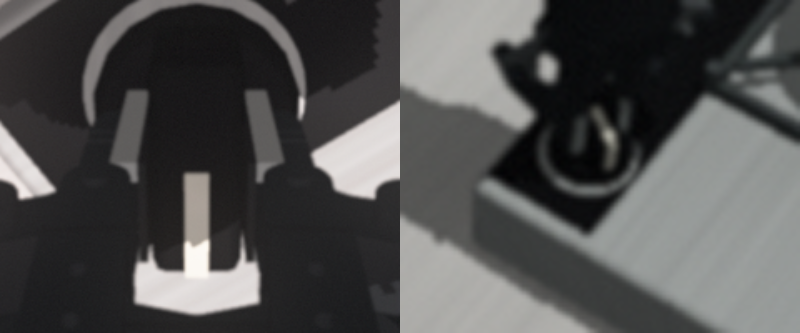

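Pointer lies over the mark side, the skirt is seated just above the collar, and the pointer pixels in the hand are unchanged (no slip). Spring force and TCP height agree on about 6.4 mm of travel, so I'll press slightly further for margin and hand in.

Run:
```python
from h import *
move_l([.5929,.1315,.1179],att(np.radians(148)),feed=.01,until_force=10);sleep(.4)
s=sense();print(np.round(s["position"],4),np.round(s["wrist_force"],1),s["finger_gap"],s["gripper_force"],s["time_s"])
if 6<s["wrist_force"][2]<20: print(finish_job())
```

```text
[0.593  0.1315 0.1192] [-6.3 -1.4  9.6] 0.018838343722341812 59.821904628770426 16.5917
the job is handed in; nothing more can be done
None
```

I handed the job in at 16.6 s with the knob on the stem, pointer lined up with the orange mark, still gripped at about 60 N and pressed down roughly 6.8 mm (estimated from tool height) at about 10 N; the judge's verdict was not shown to me.

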